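# Knock a stopper out of its carrier and stopper the tilted flask

## Robot

A 6-joint arm with a two-finger parallel gripper is mounted at the origin on the work surface. World frame = base frame: x ahead of the robot, y to its left, z up, the work surface at z = 0. Lengths are in mm, angles in rad, forces in N, time in s.
With the tool pointing down it reaches from about 350 to 775 mm from the base axis. Payload 7.3 kg.
Tool frame: the origin (TCP) lies at the centre of the arm's flange, where the gripper is bolted on; the fingertips stand 178 mm ahead of it and the grasp point (between the pads) lies 159 mm ahead of it; z points along the fingers, y is the direction in which the jaws open and shut (so a half turn about z gives the same grasp; the last joint's range is limited). The gripper opens to 92 mm and grips with 3 to 60 N. Pads are 19 mm wide; open, the fingers measure 130 mm over their backs; the gripper's body (75 mm by 190 mm) begins 47 mm behind the grasp point.
Start: joints at [1.059, 0.342, 1.524, -0, 1.275, -0.146], TCP at [187.769, 490.276, 404.741] pointing down, gripper open.
Joint ranges: [-2.53, 2.53], [-0.77, 2.02], [0.04, 2.7], [-1, 4.14], [0.28, 2.66], [-3.11, 3.11]. Speed limits (rad/s): [2.57, 2.57, 3.14, 3.14, 3.14, 3.14].

## Interface

Orientations are given as [roll, pitch, yaw] about the fixed x, y, z axes, in that order (R = Rz(yaw) Ry(pitch) Rx(roll)).
In Python, from plant import get_obs, capture, close_job gives the robot as it stands. The module is installed in compiled form; this text tells all that it offers.
- The arm moves only by the shell command python3 -m pendant 'ROWS'. ROWS is JSON, a list of rows, each a list of 3 entries, a list of its own where there are three numbers: the shift along the tool's x, y, z in m, then the turn, a rotation vector about the tool's x, y, z in rad, then the finger opening in m, from 0 to 0.0918. In form: [[[tx, ty, tz], [wx, wy, wz], fingers], ...]. A call has 1 to 10 rows; each row is the pose to reach, as a shift and turn from the pose commanded when the call began, along the tool's axes at that moment; what a row does not reach only later rows make up. A row lasts 1/12 s, in which the tool goes at most 41.7 mm and 7.16 degrees, less where a joint would pass 70% of its speed; a pose out of reach is approached as far as the arm can. A call with a gripper value outside its range is refused whole. The fingers move at their own pace and stop on an object; the grip force is fixed at half the most. Time passes only in rows, so rows that repeat a pose let the fingers close. It gives the time, the measured TCP pose, the force and the opening at its end, in the units of the state.
- get_obs(): the state, without advancing time (a new reading comes with each control period).
- capture(name): name is "scene" or "top"; returns a dict with "color" (400x640x3 uint8, red, green, blue), "mtx" (3x3 intrinsics, pixels), "dist" ([k1, k2, p1, p2, k3] as OpenCV has them; the pictures are not rectified), "rvec" (rotation vector, rad) and "tvec" (3), from world to camera coordinates, as OpenCV has them. Camera axes: x right, y down, z forward; pixel columns grow to the right and rows downward; lengths in mm; the calibration is good to about 2 mm. A picture is of the moment at which its call begins. There is no depth.
- close_job(): hands the job in, once; it reports no verdict.
The state is a dict: "time": time; "joint_positions": joint angles; "dq": joint speeds; "tau": joint torques, N m; "tool_pos": TCP position; "tcp_rot": TCP orientation; "contact_force": force on the tool from outside, world axes, zero at the start; "moment": the same for the moment, N m; "grip_width": finger opening in mm.
Only numpy, scipy, OpenCV 4.12 (cv2) and the standard library are available. Lean on these libraries where they do the work, as an engineer would, in place of code of your own. Each camera call takes 0.05 s, during which the arm holds its last target. There are 200 camera calls.

## Task

The orange stopper is sunk in its blue carrier where fingers cannot get at it: set the carrier down over the knock-out peg so that the peg pushes the stopper up from below, and leave the carrier standing there. Then take the stopper by its knob, set it fully home in the neck of the tilted amber flask and press until the flask has sunk about 6 mm into its sprung cradle, never down to the stop, and let go. Leave the tube rack, beaker and marker alone.

Things in the scene. Friction and masses are not known exactly. Their poses are not given: they have to be found in the camera images.
- carrier: Loose blue plastic block, 66 (its x) x 54 (its y) x 70 mm high, about 0.22 kg, standing upright; origin at the centre of its underside, z up. A stepped bore runs right through along z: 30 mm diameter in the lower 34 mm, 39 mm diameter in the upper 36 mm. The stopper hangs in it plug-down, its shoulder on the step, its knob's top 2 mm below the carrier's rim. Yaw varies; grip it across the 54 mm.
- stopper: Loose stopper, about 0.05 kg, a solid of revolution 64 mm tall; origin at the centre of the plug's foot, z along its axis towards the knob. White tapered plug 18 mm diameter at the foot, 26 mm at 30 mm up; orange shoulder 36 mm diameter from 30 to 36 mm; orange cylindrical knob 26 mm diameter from 36 to 64 mm (grip here).
- shoulder (a point): Centre of the underside of the stopper's shoulder, on its axis 30 mm from the foot; axes as the stopper's. It meets neck when the stopper is fully home.
- knockout: Fixed knock-out stand: grey plate 110 x 110 x 8 mm with an upright steel peg in its centre; origin at the centre of the underside. With the carrier down on the plate over the peg, the stopper stands 32 mm higher than in the carrier alone: its whole knob is above the carrier's rim.
- peg_top (a point): Centre of the top of the knock-out peg: 20 mm diameter, 36 mm above the plate (44 mm above the bench).
- cradle: Fixed tilted cradle on a grey plate 140 x 120 mm (plate from 40 mm on the -x side of the origin to 100 mm on its +x side); origin on the bench. The flask leans 25 degrees from upright towards the cradle's -x, held in a white cup. Yaw varies.
- neck (a point): Centre of the flask's mouth, in the plane of the rim, about 163 mm above the bench; z along the neck's axis, out of the mouth (25 degrees from vertical). Amber flask; the rim measures 39.6 mm outside, 29.6 mm inside; the bore tapers to about 21.6 mm diameter 30 mm down, leaving about 1.8 mm all round the plug. The neck wall is 5 mm thick, and the neck is 40 mm deep.
- flask (a joint): How far the flask is pressed down into its cradle along the neck's axis, m: 0 up, 0.015 at the stop. Spring: it starts to move at about 3 N along the axis and gives about 1 mm per further 1.2 N (6 mm at about 10 N), and comes up again when let go.
- tube_rack: Bystander: loose red rack 90 x 130 mm, 93 mm high with orange-capped tubes; origin at the centre of its underside.
- beaker: Bystander: loose clear beaker 68 mm diameter, 85 mm high; origin at the centre of its underside.
- marker: Bystander: loose yellow and black marker pen lying along its y, about 130 x 16 x 14 mm; origin at the underside of the yellow part's middle.

How it is judged (in metres and radians):
On the way, in this order (a step that is already met when the one before it is completed fails the run):
1. the carrier stands on the knock-out plate over the peg and the stopper is pushed up in it (horizontal distance between carrier and peg_top below 0.012 m and z of carrier in the frame of knockout below 0.012 m and angle between carrier's own z axis and vertical below 0.06 rad and z of stopper in the frame of carrier between 0.031 and 0.042 m and horizontal distance between stopper and carrier below 0.008 m), for 0.2 s.
2. the stopper is fully home in the neck and pressed so that the flask has sunk at least 3.5 mm (distance between shoulder and neck below 0.005 m and angle between the z axis of stopper and the z axis of neck, either way round below 0.08 rad and angle between stopper's own z axis and vertical below 0.7 rad and value of joint flask above 0.0035 m), for 0.1 s.
At the end, for the whole second after the job is handed in: Stopper released, at rest, plug down and home: shoulder within 5 mm of the mouth's centre, axis within 0.08 rad of the neck's; flask up again (under 2.5 mm down); carrier at rest upright on the knock-out plate, within 12 mm of the peg's axis (distance between shoulder and neck below 0.005 m and angle between the z axis of stopper and the z axis of neck, either way round below 0.08 rad and angle between stopper's own z axis and vertical below 0.7 rad and horizontal distance between carrier and peg_top below 0.012 m and z of carrier in the frame of knockout below 0.012 m and angle between carrier's own z axis and vertical below 0.06 rad and value of joint flask below 0.0025 m and linear speed of each of stopper, carrier below 0.02 m/s); the robot touches nothing.
It fails at once if the flask is pressed down to its stop (over 13.5 mm) (value of joint flask above 0.0135 m).
It fails at once if the tube rack is disturbed (moved over 30 mm) (distance of tube_rack from where it was at the start of the episode above 0.03 m).
It fails at once if the beaker is disturbed (moved over 30 mm) (distance of beaker from where it was at the start of the episode above 0.03 m).
It fails at once if the marker is disturbed (moved over 30 mm) (distance of marker from where it was at the start of the episode above 0.03 m).
It also fails if it takes over 61 s, if anything falls off the work surface, if the arm or the gripper's body presses on something with over 40 N, if the wrist force passes 120 N, or if a joint passes its speed limit or range.

## Working session

There is one attempt and no reset: what is moved stays moved. The work goes in short steps, Python scripts to look and compute and a shell command to move; the robot and the scene stay as the last step left them, time stands still between calls to the robot, and variables do not carry over. Pictures are saved under pics/ and viewed, about 8 in all and at most 12, crops included, and the job is handed in when it is done.

```bash
mkdir -p pics
cat > h.py <<'E'
import numpy as np, cv2
from scipy.spatial.transform import Rotation as R
from plant import get_obs, capture
def snap(n,f):
    c=capture(n); cv2.imwrite(f,c["color"][:,:,::-1]); np.savez(f[:-4]+'.npz',**c); return c
def ray(c,uv):
    M,_=cv2.Rodrigues(np.array(c["rvec"],float)); t=np.array(c["tvec"],float).ravel()
    p=cv2.undistortPoints(np.array(uv,float).reshape(-1,1,2),c["mtx"],c["dist"]).reshape(-1,2)
    d=np.c_[p,np.ones(len(p))]@M; return -M.T@t,d
def atz(c,uv,z):
    o,d=ray(c,uv); z=np.broadcast_to(z,(len(d),)); return o+d*((z-o[2])/d[:,2])[:,None]
def proj(c,P): return cv2.projectPoints(np.array(P,float).reshape(-1,1,3),c["rvec"],c["tvec"],c["mtx"],c["dist"])[0].reshape(-1,2)
def crop(c,x0,y0,x1,y1,f,s=4): cv2.imwrite(f,cv2.resize(np.array(c["color"])[y0:y1,x0:x1,::-1],None,fx=s,fy=s,interpolation=cv2.INTER_CUBIC))
def load(f): return dict(np.load(f))
E
python3 - <<'E'
from h import *
a=snap("scene","pics/s0.png"); b=snap("top","pics/t0.png"); print(get_obs()); 
for c in(a,b): print(c["mtx"],ray(c,[[320,200]]))
cv2.imwrite("pics/both.png",cv2.resize(np.vstack([a["color"],b["color"]])[:,:,::-1],(480,600)))
E
```

```text
{'time': 0.1, 'joint_positions': array([ 1.05897450e+00,  3.42668848e-01,  1.52490489e+00, -1.58428080e-05,
        1.27540280e+00, -1.46006988e-01]), 'dq': array([-0.00031796,  0.00028544, -0.00157063, -0.00020096,  0.00112165,
       -0.00055669]), 'tau': array([ 1.62297372e-03, -4.32000732e+01, -2.44696409e+01,  7.18243048e-02,
        5.26265090e-02, -4.78786205e-05]), 'tool_pos': array([187.72658136, 490.16832419, 404.11188278]), 'tcp_rot': array([-3.14022129e+00, -1.86350257e-04,  2.77578231e+00]), 'contact_force': array([-0.57995221, -1.27443851,  0.08884525]), 'moment': array([-0.0064327 ,  0.0291873 , -0.00090255]), 'grip_width': 91.91756232281584}
[[375.98313086   0.         317.77430509]
 [  0.         375.98313086 193.18000301]
 [  0.           0.           1.        ]] (array([1008.9322873 ,    1.44506488,  845.0974221 ]), array([[-0.46642742,  0.00977157, -0.88471128]]))
[[363.63399463   0.         316.97837669]
 [  0.         363.63399463 206.90674869]
 [  0.           0.           1.        ]] (array([491.10057577,  -8.49016184, 840.45544252]), array([[ 1.87565579e-01,  5.20353065e-04, -9.82470707e-01]]))
```

View pics/t0.png

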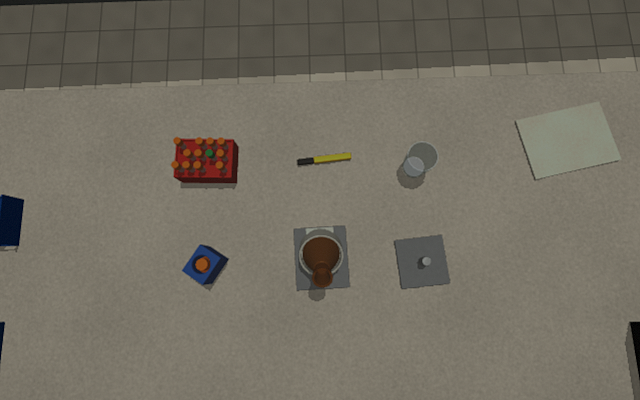

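View pics/s0.png

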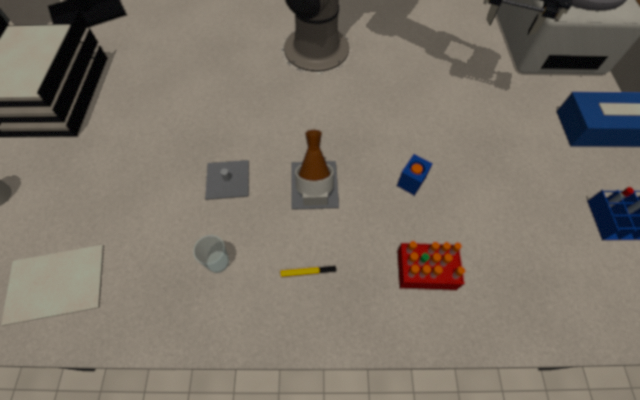

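The top view shows the carrier at (205,264), the flask leaning towards the base with its mouth near (322,275), and the knock-out peg at (425,262). The rack, marker and beaker lie farther out. Next I'll take enlarged crops.

Run:
```python
from h import *
a=load("pics/s0.npz"); b=load("pics/t0.npz")
g=lambda c,x,y:cv2.resize(c["color"][y:y+56,x:x+75,::-1],(400,300),interpolation=cv2.INTER_CUBIC)
t=[g(b,170,237),g(b,385,234),g(b,285,240),g(a,278,120)]
cv2.imwrite("pics/m0.png",np.vstack([np.hstack(t[:2]),np.hstack(t[2:])]))
```

```text
(no output)
```

View pics/m0.png

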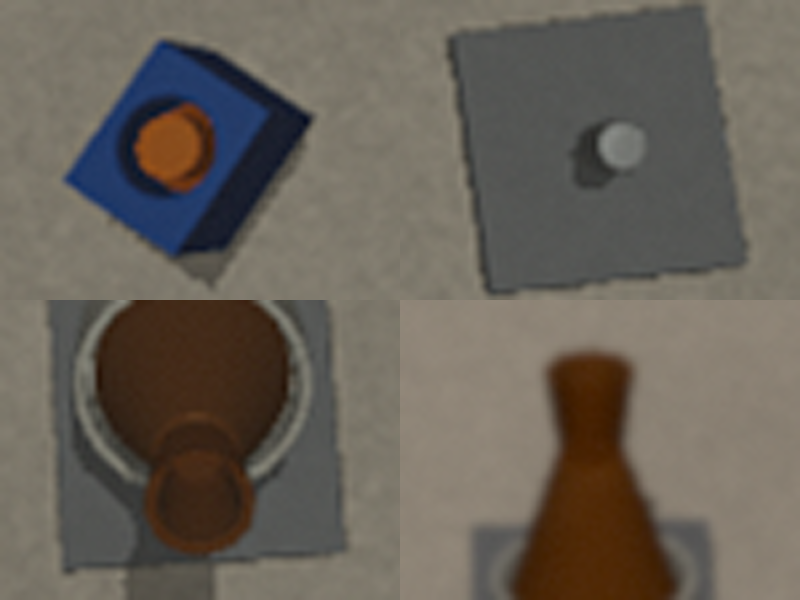

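Run:
```python
from h import *
a=load("pics/s0.npz"); b=load("pics/t0.npz")
s=np.array([75/400,56/300])
f=lambda L,x,y:(np.array(L,float)+.5)*s-.5+[x,y]
c=atz(b,f([(163,40),(270,108),(178,254),(65,180)],170,237),70.); e=np.roll(c,-1,0)-c
print("carrier",c.mean(0),np.linalg.norm(e,axis=1),np.degrees(np.arctan2(e[:,1],e[:,0])))
p=atz(b,f([(222,146)],385,234),44.);k=atz(b,f([(50,37),(303,7),(347,263),(90,291)],385,234),8.);e=np.roll(k,-1,0)-k
print("peg",p,k.mean(0),np.linalg.norm(e,axis=1),np.degrees(np.arctan2(e[:,1],e[:,0])))
# mouth triangulation
o1,d1=ray(b,f([(201,201)],285,240)); o2,d2=ray(a,f([(190,68)],278,120))
A=np.c_[d1[0],-d2[0]]; q=np.linalg.lstsq(A,o2-o1,rcond=None)[0]
print("mouth tri",o1+q[0]*d1[0],o2+q[1]*d2[0],"z163",atz(b,f([(201,201)],285,240),163.))
# plate corners scene by gray threshold: edges
print("plate bottom",atz(b,f([(65,271),(345,248)],285,240),8.), "plate far",atz(b,[(293.5,228),(346,226)],8.))
print("left edge",atz(b,f([(50,5),(65,270)],285,240),8.),"right",atz(b,f([(330,5),(345,247)],285,240),8.))
g=lambda c,x,y:cv2.resize(c["color"][y:y+60,x:x+80,::-1],(800,600),interpolation=cv2.INTER_CUBIC)
g1=g(b,282,220);g2=g(a,275,120)
cv2.imwrite("pics/cr.png",cv2.resize(np.hstack([g(b,280,222),g2]),(800,600)))
cv2.imwrite("pics/cr.png",np.hstack([cv2.resize(b["color"][222:297,290:352,::-1],(400,484),interpolation=cv2.INTER_CUBIC),cv2.resize(a["color"][122:212,284:344,::-1],(400,600),interpolation=cv2.INTER_CUBIC)[:484]]))
```

```text
carrier [509.33899677 245.27453727  70.        ] [51.43127693 65.49725751 54.16958677 65.29236539] [-122.84196112  147.67355464   56.90672663  -34.72765715]
peg [[ 502.79723633 -233.43388045   44.        ]] [ 502.73967949 -233.13659433    8.        ] [109.09443714 107.47598919 108.23528306 106.40641365] [ -84.87703208 -175.02822093   94.55612354    5.43573481]
mouth tri [476.82034404  -8.26056269 165.03320302] [476.78460285  -5.777985   165.0348026 ] z163 [[476.7773567   -8.25987154 163.        ]]
plate bottom [[446.31904536  49.64406341   8.        ]
 [452.64081544 -68.00792488   8.        ]] plate far [[586.23949001  54.77519172   8.        ]
 [587.43547724 -66.09597818   8.        ]]
left edge [[557.41051575  54.1580387    8.        ]
 [446.72663481  49.63698782   8.        ]] right [[554.06839821 -65.82357701   8.        ]
 [453.04892553 -68.02497575   8.        ]]
```

View pics/cr.png

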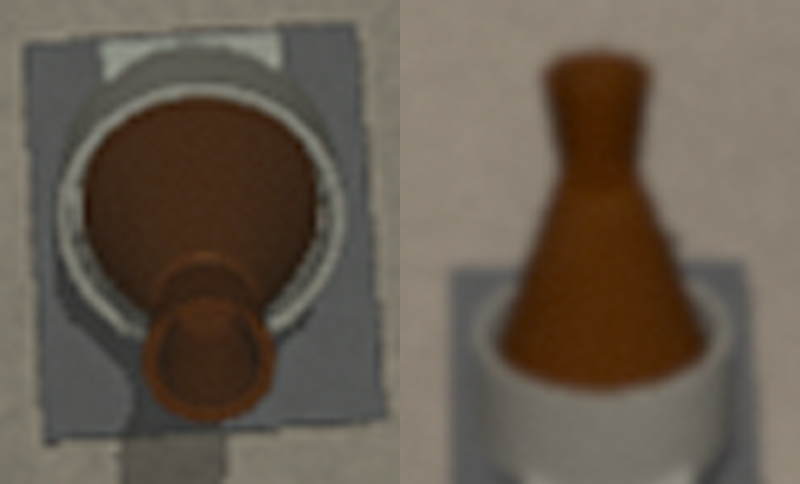

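Run:
```python
from h import *
b=load("pics/t0.npz")
k=(np.array([(25,42),(355,25),(385,415),(45,441)])+.5)/6.452-.5+[290,222]
for z in(4.,8.):
 P=atz(b,k,z); e=np.roll(P,-1,0)-P
 print(P.mean(0),np.linalg.norm(e,axis=1),np.degrees(np.arctan2(e[:,1],e[:,0])))
 # cup/flask axis
# mouth rim measured ellipse centre vs model for candidate yaw
m=(np.array([(209,358)])+.5)/6.452-.5+[290,222]; print("mouth",atz(b,m,163.))
for yaw in np.radians([0,2,4]):
  n=np.array([-np.sin(np.radians(25))*np.cos(yaw),-np.sin(np.radians(25))*np.sin(yaw),np.cos(np.radians(25))])
  u=np.cross(n,[0,1,0]);u/=np.linalg.norm(u);v=np.cross(n,u)
  C=np.array([476.8,-8.3,163]);t=np.linspace(0,6.283,60)[:,None]
  q=(proj(b,C+19.8*(np.cos(t)*u+np.sin(t)*v))-[290,222]+.5)*6.452; print(q.min(0),q.max(0))
```

```text
[518.71513805  -6.44728265   4.        ] [118.41614779 136.92301957 118.78932114 139.90919223] [ -88.66209901 -177.8950197    92.78042998    1.95119209]
[518.5830829   -6.45705187   8.        ] [117.84987185 136.26824222 118.22126065 139.24013475] [ -88.66209901 -177.8950197    92.78042998    1.95119209]
mouth [[476.88068771  -7.6942955  163.        ]]
[141.81606412 294.4308264 ] [281.41259849 422.02546898]
[141.80711763 294.40048791] [281.36241833 422.03324881]
[141.81330535 294.35641673] [281.29717527 422.05638863]
```

```bash
cat >> h.py <<'E'
def down(jaw,tilt=0,yaw=0):
    # tool rot: z down then tilted so fingers point away from base by tilt about cradle y; jaw=world angle of tool y
    j=np.radians(jaw); y=np.array([np.cos(j),np.sin(j),0]); z=np.array([0,0,-1.]); B=R.from_matrix(np.c_[np.cross(y,z),y,z])
    w=np.radians(yaw); ax=np.array([-np.sin(w),np.cos(w),0]); return R.from_rotvec(-np.radians(tilt)*ax)*B
def need(grasp,Rt,off=159.,quiet=0):
    s=get_obs(); Rc=R.from_euler('xyz',s["tcp_rot"]); tcp=np.array(grasp)-Rt.as_matrix()[:,2]*off
    print("tcp",s["tool_pos"].round(1),"->",tcp.round(1),"t",round(s["time"],2),"grip",round(s["grip_width"],1))
    print("shift m",(Rc.inv().apply(tcp-s["tool_pos"])/1e3).round(4),"turn",(Rc.inv()*Rt).as_rotvec().round(4), "q",s["joint_positions"].round(2),"F",s["contact_force"].round(1))
E
python3 -c "
from h import *
need([509.3,245.3,150],down(56.7)); print(down(56.7,25,2).as_matrix()[:,2])"
```

```text
tcp [187.7 490.2 404.1] -> [509.3 245.3 309. ] t 0.1 grip 91.9
shift m [-0.3879 -0.1135  0.0952] turn [-0.0014 -0.      0.2154] q [ 1.06  0.34  1.52 -0.    1.28 -0.15] F [-0.6 -1.3  0.1]
[ 0.42236081  0.01474916 -0.90630779]
```

```bash
python3 -m pendant '[[[-0.2,-0.057,0.03],[0,0,0.108],0.0918],[[-0.388,-0.1135,0.095],[0,0,0.2154],0.0918],[[-0.388,-0.1135,0.095],[0,0,0.2154],0.0918],[[-0.388,-0.1135,0.095],[0,0,0.2154],0.0918],[[-0.388,-0.1135,0.095],[0,0,0.2154],0.0918],[[-0.388,-0.1135,0.095],[0,0,0.2154],0.0918],[[-0.388,-0.1135,0.095],[0,0,0.2154],0.0918],[[-0.388,-0.1135,0.095],[0,0,0.2154],0.0918],[[-0.388,-0.1135,0.095],[0,0,0.2154],0.0918],[[-0.388,-0.1135,0.095],[0,0,0.2154],0.0918]]'
python3 -m pendant '[[[0,0,0],[0,0,0],0.0918],[[0,0,0],[0,0,0],0.0918],[[0,0,0],[0,0,0],0.0918]]'
python3 - <<'E'
from h import *
need([509.3,245.3,59],down(56.7))
b=snap("top","pics/t1.png");a=snap("scene","pics/s1.png")
print(proj(b,[509,245,70]),proj(a,[509,245,70]))
g=lambda c,x,y:cv2.resize(c["color"][y:y+75,x:x+75,::-1],(400,400),interpolation=cv2.INTER_CUBIC)
cv2.imwrite("pics/m1.png",np.hstack([g(b,168,230),g(a,378,120)]))
E
```

```text
time: 0.93
tool_pos: [510.9, 243.8, 308.9]
tcp_rot: [-3.141, -0.0, 2.56]
contact_force: [-0.1, 0.4, 0.5]
grip_width: 91.7
time: 1.18
tool_pos: [509.1, 245.6, 309.3]
tcp_rot: [-3.141, -0.001, 2.56]
contact_force: [0.3, -0.4, -0.3]
grip_width: 91.8
tcp [509.1 245.6 309.3] -> [509.3 245.3 218. ] t 1.18 grip 91.8
shift m [-0.0004 -0.      0.0913] turn [-0.0009 -0.0013 -0.0006] q [ 0.31  0.51  1.55  0.    1.09 -0.68] F [ 0.3 -0.4 -0.3]
[[201.42359416 263.81221547]] [[415.57229998 167.18441621]]
```

View pics/m1.png

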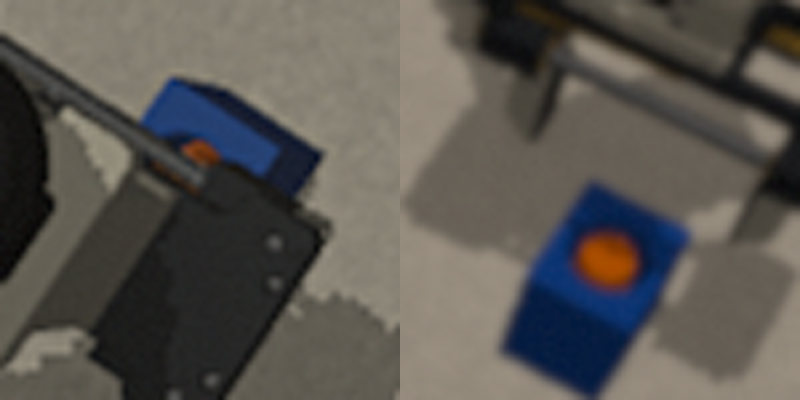

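The gripper's fingers straddle the carrier, with its top at scene crop (610,255), and the jaws line up with its sides. I'll lower and grip.

```bash
python3 -m pendant '[[[0,0,0.03],[0,0,0],0.0918],[[0,0,0.06],[0,0,0],0.0918],[[0,0,0.08],[0,0,0],0.0918],[[0,0,0.0913],[0,0,0],0.0918],[[0,0,0.0913],[0,0,0],0.0918],[[0,0,0.0913],[0,0,0],0.0918],[[0,0,0.0913],[0,0,0],0.04],[[0,0,0.0913],[0,0,0],0.04],[[0,0,0.0913],[0,0,0],0.04],[[0,0,0.0913],[0,0,0],0.04]]'
python3 -m pendant '[[[0,0,0],[0,0,0],0.04],[[0,0,0],[0,0,0],0.04],[[0,0,0],[0,0,0],0.04],[[0,0,0],[0,0,0],0.04]]'
python3 -m pendant '[[[0,0,-0.02],[0,0,0],0.04],[[0,0,-0.05],[0,0,0],0.04],[[0,0,-0.09],[0,0,0],0.04],[[0,0,-0.13],[0,0,0],0.04],[[0,0,-0.17],[0,0,0],0.04],[[0,0,-0.2],[0,0,0],0.04],[[0,0,-0.2],[0,0,0],0.04],[[0,0,-0.2],[0,0,0],0.04]]'
python3 - <<'E'
from h import *
need([502.8,-233.3,259],down(56.7)); need([502.8,-233.3,259],down(90)); a=snap("scene","pics/s2.png");b=snap("top","pics/t2.png")
g=lambda c,x,y:cv2.resize(c["color"][y:y+100,x:x+100,::-1],(400,400),interpolation=cv2.INTER_CUBIC)
cv2.imwrite("pics/m2.png",np.hstack([g(b,145,215),g(a,378,70)]))
E
```

```text
time: 2.12
tool_pos: [509.7, 245.6, 219.4]
tcp_rot: [3.14, 0.001, 2.56]
contact_force: [0.4, -0.0, 0.6]
grip_width: 69.7
time: 2.45
tool_pos: [509.7, 245.6, 218.8]
tcp_rot: [3.141, 0.0, 2.56]
contact_force: [1.0, 1.1, 2.5]
grip_width: 53.9
time: 3.12
tool_pos: [509.4, 245.4, 419.3]
tcp_rot: [3.14, 0.001, 2.56]
contact_force: [-0.5, -0.2, -4.1]
grip_width: 53.8
tcp [509.4 245.4 419.3] -> [ 502.8 -233.3  418. ] t 3.12 grip 53.8
shift m [-0.2573 -0.4037  0.001 ] turn [ 0.0018  0.0015 -0.    ] q [ 0.31  0.41  1.39 -0.    1.35 -0.68] F [-0.5 -0.2 -4.1]
tcp [509.4 245.4 419.3] -> [ 502.8 -233.3  418. ] t 3.12 grip 53.8
shift m [-0.2573 -0.4037  0.001 ] turn [ 0.0013  0.002  -0.5812] q [ 0.31  0.41  1.39 -0.    1.35 -0.68] F [-0.5 -0.2 -4.1]
```

View pics/m2.png

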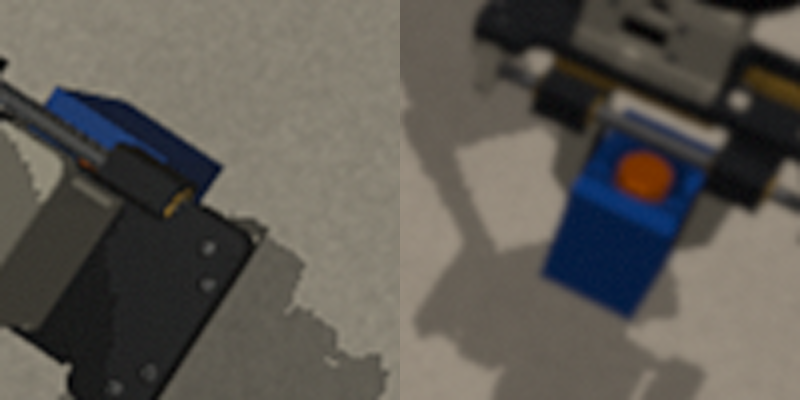

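The carrier is gripped (53.8 mm) and hangs upright. I'll carry it over the flask to the peg.

```bash
python3 -m pendant '[[[-0.011,-0.017,0],[0,0,-0.06],0.04],[[-0.03,-0.048,0],[0,0,-0.12],0.04],[[-0.05,-0.08,0],[0,0,-0.18],0.04],[[-0.07,-0.112,0],[0,0,-0.24],0.04],[[-0.09,-0.144,0],[0,0,-0.3],0.04],[[-0.11,-0.176,0],[0,0,-0.36],0.04],[[-0.13,-0.208,0],[0,0,-0.42],0.04],[[-0.15,-0.24,0],[0,0,-0.48],0.04],[[-0.172,-0.272,0],[0,0,-0.54],0.04],[[-0.193,-0.303,0],[0,0,-0.5812],0.04]]'
python3 -c "
from h import *
need([502.8,-233.3,259],down(90))"
```

```text
time: 4.05
tool_pos: [503.8, -115.6, 415.9]
tcp_rot: [3.14, -0.005, -3.139]
contact_force: [1.2, 0.3, -3.1]
grip_width: 53.8
tcp [ 503.8 -115.6  415.9] -> [ 502.8 -233.3  418. ] t 4.05 grip 53.8
shift m [ 0.0013 -0.1177 -0.0023] turn [ 0.0019 -0.0047  0.0029] q [-0.37  0.32  1.53  0.    1.3  -1.95] F [ 1.2  0.3 -3.1]
```

```bash
python3 -m pendant '[[[0,-0.03,0],[0,0,0],0.04],[[0,-0.06,0],[0,0,0],0.04],[[0,-0.085,0],[0,0,0],0.04],[[0,-0.105,0],[0,0,0],0.04],[[0,-0.112,0],[0,0,0],0.04],[[0,-0.112,0],[0,0,0],0.04],[[0,-0.112,0],[0,0,0],0.04],[[0,-0.112,0],[0,0,0],0.04]]'
python3 -c "
from h import *
need([502.8,-233.3,120],down(90))"
```

```text
time: 4.72
tool_pos: [504.5, -224.6, 417.5]
tcp_rot: [3.14, -0.002, -3.141]
contact_force: [0.6, -0.1, -2.6]
grip_width: 54.1
tcp [ 504.5 -224.6  417.5] -> [ 502.8 -233.3  279. ] t 4.72 grip 54.1
shift m [ 0.0015 -0.009   0.1385] turn [ 0.0017 -0.0016  0.0009] q [-0.56  0.38  1.43  0.    1.33 -2.13] F [ 0.6 -0.1 -2.6]
```

```bash
python3 -m pendant '[[[0.0015,-0.009,0.015],[0,0,0],0.04],[[0.0015,-0.009,0.05],[0,0,0],0.04],[[0.0015,-0.009,0.085],[0,0,0],0.04],[[0.0015,-0.009,0.115],[0,0,0],0.04],[[0.0015,-0.009,0.13],[0,0,0],0.04],[[0.0015,-0.009,0.1385],[0,0,0],0.04],[[0.0015,-0.009,0.1385],[0,0,0],0.04],[[0.0015,-0.009,0.1385],[0,0,0],0.04],[[0.0015,-0.009,0.1385],[0,0,0],0.04]]'
python3 - <<'E'
from h import *
need([502.8,-233.3,67],down(90)); a=snap("scene","pics/s3.png");b=snap("top","pics/t3.png")
print(proj(a,[[502.8,-233.3,44],[502.8,-233.3,131]])-[180,115],proj(b,[[502.8,-233.3,131],[502.8,-233.3,44]])-[380,215])
g=lambda c,x,y:cv2.resize(c["color"][y:y+100,x:x+100,::-1],(400,400),interpolation=cv2.INTER_CUBIC)
cv2.imwrite("pics/m3.png",np.hstack([g(b,380,215),g(a,180,115)]))
E
```

```text
time: 5.47
tool_pos: [503.5, -234.6, 281.5]
tcp_rot: [-3.14, 0.002, -3.141]
contact_force: [0.4, 0.7, -2.7]
grip_width: 53.9
tcp [ 503.5 -234.6  281.5] -> [ 502.8 -233.3  226. ] t 5.47 grip 53.9
shift m [0.0009 0.0013 0.0555] turn [-0.0015  0.0025  0.0007] q [-0.57  0.52  1.61  0.    1.01 -2.15] F [ 0.4  0.7 -2.7]
[[43.14991509 55.45063271]
 [35.0597983  35.35991912]] [[58.91124166 44.82669328]
 [46.15646127 45.84706628]]
```

View pics/m3.png

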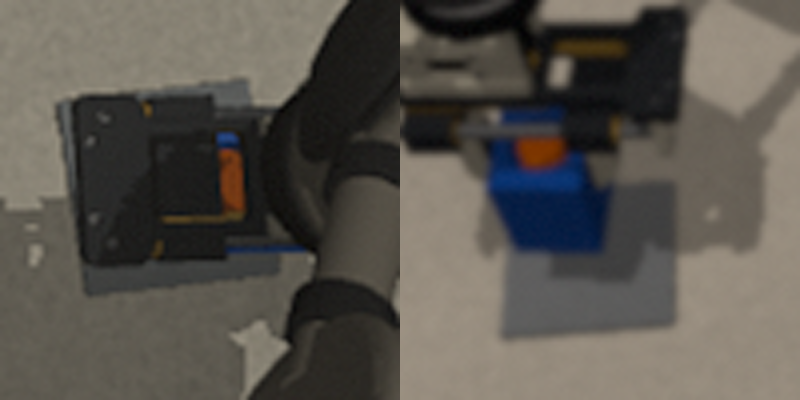

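Run:
```python
from h import *
a=load("pics/s3.npz")
print(atz(a,(np.array([(118,250),(205,250),(90,183),(210,185)])+.5)/4-.5+[180,115],np.array([62.7,62.7,132.7,132.7])))
```

```text
[[ 533.82933518 -259.76223744   62.7       ]
 [ 533.79199704 -206.63723301   62.7       ]
 [ 531.77119183 -258.61781032  132.7       ]
 [ 533.13181074 -189.9852392   132.7       ]]
```

```bash
python3 -m pendant '[[[0,0.0005,0.01],[0,0,0],0.04],[[0,0.0005,0.02],[0,0,0],0.04],[[0,0.0005,0.03],[0,0,0],0.04],[[0,0.0005,0.038],[0,0,0],0.04],[[0,0.0005,0.044],[0,0,0],0.04],[[0,0.0005,0.049],[0,0,0],0.04],[[0,0.0005,0.052],[0,0,0],0.04],[[0,0.0005,0.054],[0,0,0],0.04],[[0,0.0005,0.054],[0,0,0],0.04],[[0,0.0005,0.054],[0,0,0],0.04]]'
python3 -c "
from h import *
need([502.8,-233.3,67],down(90))"
```

```text
time: 6.4
tool_pos: [502.9, -234.2, 226.7]
tcp_rot: [-3.142, 0.0, -3.141]
contact_force: [-3.2, 1.7, 4.9]
grip_width: 53.8
tcp [ 502.9 -234.2  226.7] -> [ 502.8 -233.3  226. ] t 6.4 grip 53.8
shift m [0.0001 0.0009 0.0007] turn [-0.      0.      0.0001] q [-0.57  0.6   1.66  0.    0.89 -2.14] F [-3.2  1.7  4.9]
```

```bash
python3 -m pendant '[[[0,0,0],[0,0,0],0.0918],[[0,0,0],[0,0,0],0.0918],[[0,0,0],[0,0,0],0.0918],[[0,0,0],[0,0,0],0.0918],[[0,0,0],[0,0,0],0.0918]]'
python3 -m pendant '[[[0,0,-0.01],[0,0,0],0.0918],[[0,0,-0.03],[0,0,0],0.0918],[[0,0,-0.06],[0,0,0],0.0918],[[0,0,-0.09],[0,0,0],0.0918],[[0,0,-0.12],[0,0,0],0.0918],[[-0.06,0,-0.13],[0,0,0],0.0918],[[-0.06,0,-0.13],[0,0,0],0.0918],[[-0.06,0,-0.13],[0,0,0],0.0918],[[-0.06,0,-0.13],[0,0,0],0.0918]]'
python3 - <<'E'
from h import *
need([502.8,-233.3,103],down(90)); a=snap("scene","pics/s4.png");b=snap("top","pics/t4.png")
print(proj(a,[[502.8,-233.3,108]])-[180,115],proj(b,[[502.8,-233.3,108]])-[380,215])
g=lambda c,x,y:cv2.resize(c["color"][y:y+100,x:x+100,::-1],(400,400),interpolation=cv2.INTER_CUBIC)
cv2.imwrite("pics/m4.png",np.hstack([g(b,380,215),g(a,180,115)]))
E
```

```text
time: 6.82
tool_pos: [503.0, -234.2, 225.9]
tcp_rot: [3.142, 0.0, -3.142]
contact_force: [0.9, 0.2, 0.1]
grip_width: 82.6
time: 7.57
tool_pos: [563.2, -233.9, 356.2]
tcp_rot: [-3.141, 0.0, -3.141]
contact_force: [-1.2, -0.0, -0.7]
grip_width: 92.0
tcp [ 563.2 -233.9  356.2] -> [ 502.8 -233.3  262. ] t 7.57 grip 92.0
shift m [0.0604 0.0007 0.0942] turn [-0.0002  0.0001  0.0011] q [-0.52  0.54  1.35 -0.    1.26 -2.09] F [-1.2 -0.  -0.7]
[[37.33037519 41.00293527]] [[55.24454586 45.12001562]]
```

View pics/m4.png

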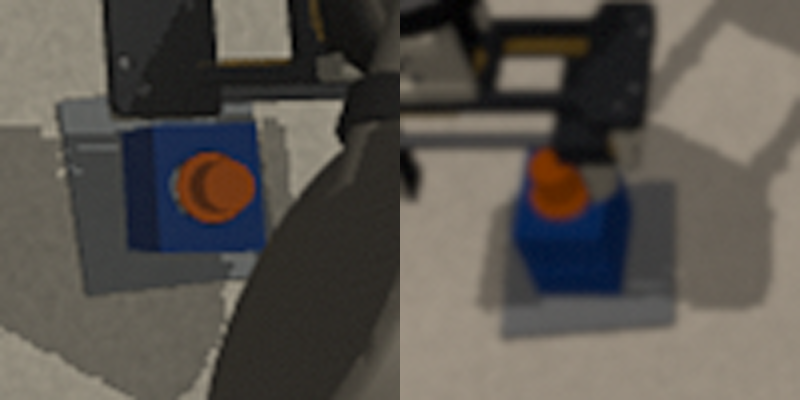

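The stopper is pushed up and its whole orange knob shows above the rim. Its top is at top crop (229,186), about 2 px from the prediction.

Run:
```python
from h import *
b=load("pics/t4.npz"); a=load("pics/s4.npz")
f=lambda L:(np.array(L,float)+.5)/4-.5+[380,215]
print("knob",atz(b,f([(230,186)]),108.),"carrier top",atz(b,f([(155,125),(257,122),(265,248),(158,250)]),78.))
h=cv2.cvtColor(b["color"][215:315,380:480],cv2.COLOR_RGB2HSV)
m=((h[...,0]<15)&(h[...,1]>150)&(h[...,2]>60)).astype(np.uint8); print(cv2.boundingRect(m)); 
t=np.linspace(0,6.28,60)
for C in([502.8,-233.3],[500,-236]):
  for z,r in((108,13),(80,18)):
    q=proj(b,np.c_[C[0]+r*np.cos(t),C[1]+r*np.sin(t),0*t+z])-[380,215]; print(C,z,q.min(0),q.max(0))
```

```text
knob [[ 500.73025872 -236.85103094  108.        ]] carrier top [[ 533.50783684 -209.9654398    78.        ]
 [ 533.60152259 -262.87955609   78.        ]
 [ 469.27370997 -261.46169184   78.        ]
 [ 469.70932557 -206.79273548   78.        ]]
(44, 38, 19, 18)
[502.8, -233.3] 108 [48.6573794 38.5237464] [61.82878918 51.75589102]
[502.8, -233.3] 80 [42.29906951 36.66381549] [59.85951217 54.31324523]
[500, -236] 108 [50.13277688 39.90371396] [63.31484789 53.15350778]
[500, -236] 80 [43.71563487 37.99033456] [61.28976147 55.66243675]
```

```bash
python3 -m pendant '[[[0.03,0.002,0],[0,0,0],0.0918],[[0.063,0.002,0],[0,0,0],0.0918],[[0.063,0.002,0.02],[0,0,0],0.0918],[[0.063,0.002,0.05],[0,0,0],0.0918],[[0.063,0.002,0.075],[0,0,0],0.0918],[[0.063,0.002,0.09],[0,0,0],0.0918],[[0.063,0.002,0.0945],[0,0,0],0.0918],[[0.063,0.002,0.0945],[0,0,0],0.0918],[[0.063,0.002,0.0945],[0,0,0],0.0918]]'
python3 -c "
from h import *
need([500.2,-236,102],down(90))"
```

```text
time: 8.42
tool_pos: [499.8, -232.4, 262.1]
tcp_rot: [-3.141, 0.0, 3.141]
contact_force: [-0.0, 0.2, -0.2]
grip_width: 91.9
tcp [ 499.8 -232.4  262.1] -> [ 500.2 -236.   261. ] t 8.42 grip 91.9
shift m [-0.0004 -0.0036  0.0011] turn [-0.0002  0.0004 -0.0003] q [-0.57  0.54  1.64  0.    0.96 -2.14] F [-0.   0.2 -0.2]
```

```bash
python3 -m pendant '[[[0,-0.0036,0.001],[0,0,0],0.0918],[[0,-0.0036,0.001],[0,0,0],0.0918],[[0,-0.0036,0.001],[0,0,0],0.06],[[0,-0.0036,0.001],[0,0,0],0.04],[[0,-0.0036,0.001],[0,0,0],0.015],[[0,-0.0036,0.001],[0,0,0],0.015],[[0,-0.0036,0.001],[0,0,0],0.015],[[0,-0.0036,0.001],[0,0,0],0.015],[[0,-0.0036,0.001],[0,0,0],0.015],[[0,-0.0036,0.001],[0,0,0],0.015]]'
python3 -m pendant '[[[0,0,0],[0,0,0],0.015],[[0,0,0],[0,0,0],0.015]]'
```

```text
time: 9.25
tool_pos: [500.0, -235.8, 260.4]
tcp_rot: [3.141, -0.0, -3.142]
contact_force: [0.3, -0.3, 0.5]
grip_width: 42.9
time: 9.42
tool_pos: [500.0, -235.8, 260.4]
tcp_rot: [3.141, 0.0, 3.142]
contact_force: [0.3, 1.0, 0.1]
grip_width: 29.9
```

```bash
python3 -m pendant '[[[0,0,0],[0,0,0],0.015],[[0,0,0],[0,0,0],0.015],[[0,0,0],[0,0,0],0.015],[[0,0,0],[0,0,0],0.015]]'
python3 -m pendant '[[[0,0,-0.01],[0,0,0],0.015],[[0,0,-0.025],[0,0,0],0.015],[[0,0,-0.045],[0,0,0],0.015],[[0,0,-0.075],[0,0,0],0.015],[[0,0,-0.11],[0,0,0],0.015],[[0,0,-0.15],[0,0,0],0.015],[[0,0,-0.19],[0,0,0],0.015],[[0,0,-0.19],[0,0,0],0.015],[[0,0,-0.19],[0,0,0],0.015]]'
python3 - <<'E'
from h import *
# plan: stopper foot 44 when gripped tcp z ~260.4 => shoulder underside at 74: tcp-to-shoulder distance along axis
Rt=down(92,25,2); n=-Rt.as_matrix()[:,2]; M=np.array([476.8,-7.6,163]); D=260.4-74
print(n)
for lift in(90,): need(M+n*lift,Rt,off=D)
E
```

```text
time: 9.75
tool_pos: [500.0, -235.7, 260.4]
tcp_rot: [3.141, 0.0, -3.142]
contact_force: [0.4, 1.2, -0.7]
grip_width: 24.8
time: 10.5
tool_pos: [499.8, -235.7, 453.6]
tcp_rot: [-3.138, 0.005, -3.142]
contact_force: [-0.5, -0.2, -1.5]
grip_width: 25.5
[-0.42236081 -0.01474916  0.90630779]
tcp [ 499.8 -235.7  453.6] -> [360.1 -11.7 413.5] t 10.5 grip 25.5
shift m [0.14   0.2242 0.0386] turn [-0.0111 -0.431  -0.0336] q [-0.58  0.36  1.36 -0.    1.41 -2.15] F [-0.5 -0.2 -1.5]
```

```bash
python3 -m pendant '[[[0.012,0.02,0],[0,-0.05,-0.003],0.015],[[0.03,0.05,0],[0,-0.11,-0.007],0.015],[[0.05,0.08,0],[0,-0.17,-0.013],0.015],[[0.07,0.11,0.002],[0,-0.23,-0.018],0.015],[[0.09,0.14,0.006],[0,-0.3,-0.023],0.015],[[0.11,0.17,0.015],[0,-0.36,-0.028],0.015],[[0.125,0.2,0.028],[0,-0.42,-0.033],0.015],[[0.14,0.224,0.038],[-0.008,-0.434,-0.0336],0.015],[[0.14,0.224,0.038],[-0.008,-0.434,-0.0336],0.015],[[0.14,0.224,0.038],[-0.008,-0.434,-0.0336],0.015]]'
python3 -m pendant '[[[0,0,0],[0,0,0],0.015],[[0,0,0],[0,0,0],0.015],[[0,0,0],[0,0,0],0.015]]'
python3 - <<'E'
from h import *
Rt=down(92,25,2); n=-Rt.as_matrix()[:,2]; M=np.array([476.8,-7.6,163]); D=260.4-74
need(M+n*45,Rt,off=D)
E
```

```text
time: 11.33
tool_pos: [358.7, -10.7, 411.2]
tcp_rot: [3.14, 0.431, -3.106]
contact_force: [0.9, 0.4, 0.0]
grip_width: 25.4
time: 11.58
tool_pos: [360.6, -12.6, 412.4]
tcp_rot: [3.141, 0.434, -3.109]
contact_force: [0.1, -0.9, 0.3]
grip_width: 25.7
tcp [360.6 -12.6 412.4] -> [379.1 -11.  372.7] t 11.58 grip 25.7
shift m [-0.0001  0.0009  0.0438] turn [-0.0003 -0.0024 -0.0018] q [-0.3  -0.08  2.04  0.2   0.78 -2.02] F [ 0.1 -0.9  0.3]
```

```bash
python3 -m pendant '[[[0,0.0009,0.015],[0,-0.002,-0.0018],0.015],[[0,0.0009,0.035],[0,-0.002,-0.0018],0.015],[[0,0.0009,0.048],[0,-0.002,-0.0018],0.015],[[0,0.0009,0.048],[0,-0.002,-0.0018],0.015],[[0,0.0009,0.048],[0,-0.002,-0.0018],0.015],[[0,0.0009,0.048],[0,-0.002,-0.0018],0.015]]'
python3 - <<'E'
from h import *
Rt=down(92,25,2); n=-Rt.as_matrix()[:,2]; M=np.array([476.8,-7.6,163]); D=260.4-74
need(M,Rt,off=D)
a=snap("scene","pics/s5.png");b=snap("top","pics/t5.png")
s=get_obs(); z=R.from_euler('xyz',s["tcp_rot"]).as_matrix()[:,2]; F=s["tool_pos"]+z*(D+30)
print("foot",F,"pred px",proj(a,[F,F-z*30])-[285,110],proj(b,[F,F-z*30])-[285,235])
cv2.imwrite("pics/m5.png",np.hstack([cv2.resize(c["color"][y:y+h,x:x+60,::-1],(400,500),interpolation=cv2.INTER_CUBIC) for c,x,y,h in((b,290,235,75),(a,285,100,75))]))
E
```

```text
time: 12.08
tool_pos: [380.4, -10.6, 369.4]
tcp_rot: [-3.141, 0.437, -3.106]
contact_force: [-0.0, -0.1, 0.0]
grip_width: 25.4
tcp [380.4 -10.6 369.4] -> [398.1 -10.3 331.9] t 12.08 grip 25.4
shift m [-0.0002 -0.0004  0.0414] turn [-0.0001  0.0002  0.0005] q [-0.28  0.02  2.09  0.22  0.63 -2.04] F [-0.  -0.1  0. ]
foot [471.86179461  -7.2984192  173.67037563] pred px [[27.53014677 18.16032922]
 [27.26648143  5.82816578]] [[36.82827832 45.03808116]
 [37.28053508 53.03217237]]
```

View pics/m5.png

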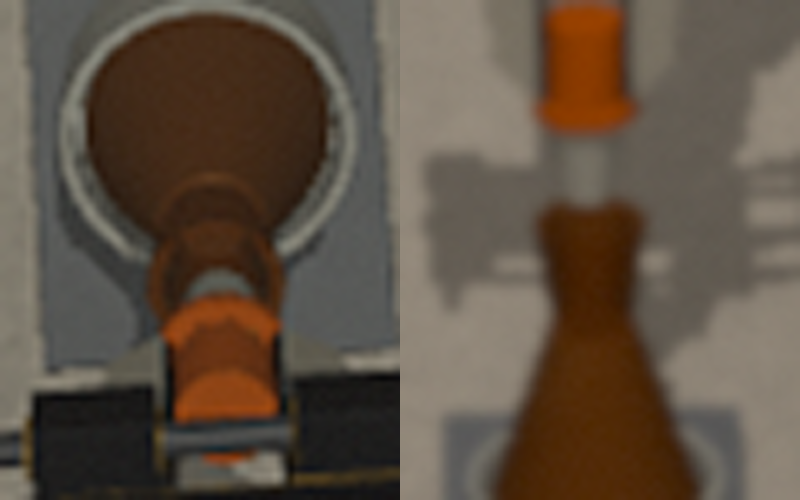

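Both views show the plug lined up with the mouth to about 0.5 mm (top: shoulder 221 against mouth 217; scene: 586 against 590). I'll go in gently and watch the forces.

```bash
cat > st.py <<'E'
from h import *
Rt=down(92,25,2); n=-Rt.as_matrix()[:,2]; M=np.array([476.8,-7.6,163]); D=260.4-74
need(M,Rt,off=D)
s=get_obs(); Rc=R.from_euler('xyz',s["tcp_rot"]); print("F tool",Rc.inv().apply(s["contact_force"]).round(2),"M tool",Rc.inv().apply(s["moment"]).round(2))
E
python3 -m pendant '[[[0,0.0005,0.006],[0,0,0],0.015],[[0,0.0005,0.013],[0,0,0],0.015],[[0,0.0005,0.02],[0,0,0],0.015],[[0,0.0005,0.026],[0,0,0],0.015],[[0,0.0005,0.028],[0,0,0],0.015],[[0,0.0005,0.028],[0,0,0],0.015],[[0,0.0005,0.028],[0,0,0],0.015]]'; python3 st.py
python3 -m pendant '[[[0,0,0.003],[0,0,0],0.015],[[0,0,0.006],[0,0,0],0.015],[[0,0,0.008],[0,0,0],0.015],[[0,0,0.008],[0,0,0],0.015],[[0,0,0.008],[0,0,0],0.015]]'; python3 st.py
```

```text
time: 12.77
tool_pos: [392.0, -9.3, 343.2]
tcp_rot: [3.141, 0.435, -3.106]
contact_force: [0.2, 0.6, -0.5]
grip_width: 25.6
tcp [392.   -9.3 343.2] -> [398.1 -10.3 331.9] t 12.77 grip 25.6
shift m [-0.0007 -0.0013  0.0128] turn [ 0.0006 -0.0009  0.0009] q [-0.27  0.08  2.1   0.24  0.55 -2.05] F [ 0.2  0.6 -0.5]
F tool [0.01 0.55 0.54] M tool [-0.06  0.3   0.04]
time: 13.18
tool_pos: [395.3, -9.1, 336.1]
tcp_rot: [-3.142, 0.436, -3.106]
contact_force: [0.4, 0.5, -0.6]
grip_width: 25.6
tcp [395.3  -9.1 336.1] -> [398.1 -10.3 331.9] t 13.18 grip 25.6
shift m [-0.0007 -0.0013  0.005 ] turn [ 0.0004 -0.0005  0.0009] q [-0.26  0.1   2.11  0.25  0.53 -2.06] F [ 0.4  0.5 -0.6]
F tool [-0.1   0.52  0.75] M tool [-0.06  0.34  0.04]
```

```bash
python3 -m pendant '[[[0,-0.0005,0.002],[0,0,0],0.015],[[0,-0.0005,0.004],[0,0,0],0.015],[[0,-0.0005,0.006],[0,0,0],0.015],[[0,-0.0005,0.006],[0,0,0],0.015],[[0,-0.0005,0.006],[0,0,0],0.015]]'; python3 st.py
```

```text
time: 13.6
tool_pos: [397.9, -9.6, 330.9]
tcp_rot: [-3.141, 0.436, -3.106]
contact_force: [-4.1, -0.2, 3.8]
grip_width: 25.1
tcp [397.9  -9.6 330.9] -> [398.1 -10.3 331.9] t 13.6 grip 25.1
shift m [-0.0006 -0.0008 -0.0008] turn [0.0002 0.0001 0.001 ] q [-0.26  0.11  2.11  0.26  0.51 -2.07] F [-4.1 -0.2  3.8]
F tool [ 2.11 -0.05 -5.19] M tool [0.04 0.38 0.01]
```

```bash
python3 -m pendant '[[[0,0,0.0015],[0,0,0],0.015],[[0,0,0.003],[0,0,0],0.015],[[0,0,0.003],[0,0,0],0.015],[[0,0,0.003],[0,0,0],0.015]]'; python3 st.py
```

```text
time: 13.93
tool_pos: [399.1, -9.5, 328.3]
tcp_rot: [-3.141, 0.437, -3.105]
contact_force: [-3.6, -1.0, 5.0]
grip_width: 25.3
tcp [399.1  -9.5 328.3] -> [398.1 -10.3 331.9] t 13.93 grip 25.3
shift m [-0.0006 -0.0008 -0.0038] turn [0.0001 0.0003 0.0011] q [-0.26  0.12  2.11  0.26  0.5  -2.07] F [-3.6 -1.   5. ]
F tool [ 1.14 -0.92 -6.1 ] M tool [0.13 0.45 0.02]
```

```bash
python3 -m pendant '[[[0,0,0.001],[0,0,0],0.015],[[0,0,0.002],[0,0,0],0.015],[[0,0,0.002],[0,0,0],0.015],[[0,0,0.002],[0,0,0],0.015]]'; python3 st.py
python3 - <<'E'
from h import *
a=snap("scene","pics/s6.png");b=snap("top","pics/t6.png")
cv2.imwrite("pics/m6.png",np.hstack([cv2.resize(c["color"][y:y+h,x:x+60,::-1],(400,500),interpolation=cv2.INTER_CUBIC) for c,x,y,h in((b,290,235,75),(a,285,100,75))]))
E
```

```text
time: 14.27
tool_pos: [399.9, -9.5, 326.6]
tcp_rot: [-3.141, 0.437, -3.105]
contact_force: [-5.9, -0.3, 8.0]
grip_width: 25.2
tcp [399.9  -9.5 326.6] -> [398.1 -10.3 331.9] t 14.27 grip 25.2
shift m [-0.0006 -0.0008 -0.0056] turn [0.0001 0.0005 0.0012] q [-0.26  0.12  2.11  0.26  0.5  -2.07] F [-5.9 -0.3  8. ]
F tool [ 2.02 -0.11 -9.75] M tool [ 0.1   0.57 -0.03]
```

View pics/m6.png

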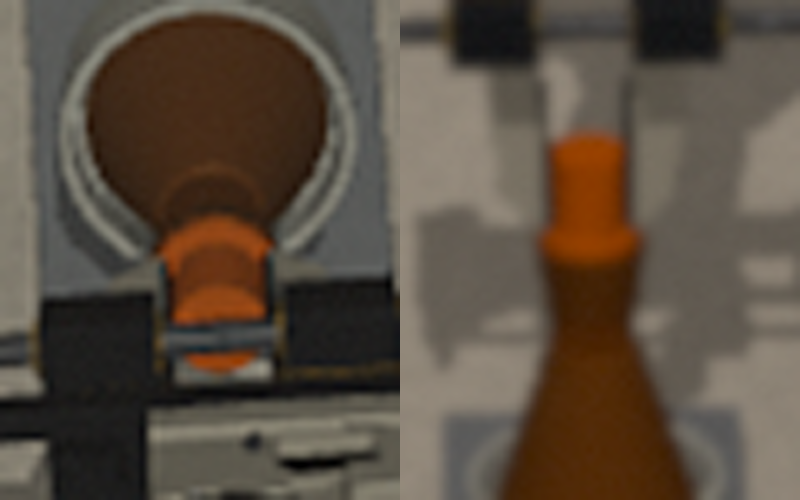

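The shoulder sits on the rim (scene crop 590,245) with no gap, and the axial force of about 10 N corresponds to about 6 mm. I'll hold briefly, ease the flask up, and release.

```bash
python3 -m pendant '[[[0,0,0],[0,0,0],0.015],[[0,0,0],[0,0,0],0.015],[[0,0,-0.002],[0,0,0],0.015],[[0,0,-0.004],[0,0,0],0.015],[[0,0,-0.006],[0,0,0],0.015],[[0,0,-0.006],[0,0,0],0.015],[[0,0,-0.006],[0,0,0],0.015]]'; python3 st.py
python3 -m pendant '[[[0,0,0],[0,0,0],0.035],[[0,0,0],[0,0,0],0.06],[[0,0,0],[0,0,0],0.08],[[0,0,0],[0,0,0],0.08],[[0,0,0],[0,0,0],0.08],[[0,0,0],[0,0,0],0.08]]'
python3 -m pendant '[[[0,0,-0.005],[0,0,0],0.08],[[0,0,-0.015],[0,0,0],0.08],[[0,0,-0.03],[0,0,0],0.08],[[0,0,-0.05],[0,0,0],0.08],[[0,0,-0.08],[0,0,0],0.08],[[0,0,-0.11],[0,0,0],0.08],[[0,0,-0.11],[0,0,0],0.08],[[0,0,-0.11],[0,0,0],0.08]]'
python3 - <<'E'
from h import *
a=snap("scene","pics/s7.png");b=snap("top","pics/t7.png")
g=lambda c,x,y,w,h,W,H:cv2.resize(c["color"][y:y+h,x:x+w,::-1],(W,H),interpolation=cv2.INTER_CUBIC)
cv2.imwrite("pics/m7.png",np.hstack([g(a,285,100,60,75,400,500),g(a,185,120,60,75,400,500)]))
E
```

```text
time: 14.95
tool_pos: [397.5, -9.6, 331.7]
tcp_rot: [-3.141, 0.437, -3.106]
contact_force: [-2.1, -1.1, 2.7]
grip_width: 25.5
tcp [397.5  -9.6 331.7] -> [398.1 -10.3 331.9] t 14.95 grip 25.5
shift m [-0.0006 -0.0008  0.0001] turn [0.0001 0.0002 0.0009] q [-0.26  0.11  2.11  0.26  0.51 -2.07] F [-2.1 -1.1  2.7]
F tool [ 0.75 -1.   -3.38] M tool [0.09 0.3  0.05]
time: 15.45
tool_pos: [397.4, -9.6, 331.6]
tcp_rot: [-3.142, 0.436, -3.106]
contact_force: [0.1, 0.2, 0.0]
grip_width: 60.6
time: 16.12
tool_pos: [350.6, -11.2, 432.9]
tcp_rot: [-3.14, 0.44, -3.105]
contact_force: [0.1, 0.2, -0.3]
grip_width: 80.1
```

View pics/m7.png

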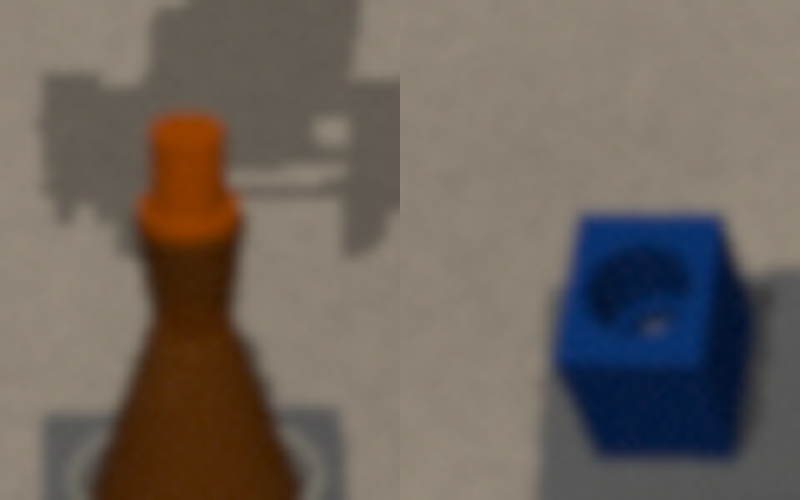

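```bash
python3 -c "
from plant import close_job; print(close_job())"
```

```text
the job is handed in; nothing more can be done
None
```

The whole task went through and I handed the job in at about 16 s of robot time; no verdict was reported.

- **Carrier:** I set it down over the knock-out peg, which pushed the stopper's whole knob above the rim. By the top picture it stands about 2 mm from the peg's axis, and the last picture shows it upright on the plate.
- **Stopper:** I took it by the knob and put it into the tilted neck. I then pressed with about 10 N along the neck's axis. The flask sank about 6 mm by force and about 6.2 mm by comparing pictures, well short of the stop. I eased the flask up again before opening the fingers.
- **Last checks:** The shoulder sits on the rim with no visible gap, and the flask is up. The gripper is clear, with no contact force. The rack, beaker and marker were never approached, but I took no final measurement of their positions.
- **Disagreements:**
  - One move before the knob grasp had the wrong sign in y, by about 4 mm. I corrected it before closing the fingers.
  - During pressing, one 3 mm step raised the force by only about 1 N where 3.5 N was expected. The next step brought it back in line.

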